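# Close the pillar press on a cemented heel

### The arm

A 6-joint arm with a two-finger parallel gripper is mounted at the origin on the work surface. World frame = base frame: x ahead of the robot, y to its left, z up, the work surface at z = 0. Lengths are in m, angles in rad, forces in N, time in s.
With the tool pointing down it reaches from about 0.375 to 0.975 m from the base axis. Payload 3.8 kg.
Tool frame: the origin (TCP) lies at the very end of the fingers, on their centre line; the grasp point (between the pads) lies 19 mm behind it; z points along the fingers, y is the direction in which the jaws open and shut (so a half turn about z gives the same grasp; the last joint's range is limited). The gripper opens to 85 mm and grips with 20 to 120 N. Pads are 22 mm wide; open, the fingers measure 114 mm over their backs; the gripper's body (76 mm by 85 mm) begins 54 mm behind the grasp point. The pads swing forward as they close: fully open they stand 13 mm farther back than shut.
Start: joints at [-1.312, 0.264, 1.604, -0, 1.274, -0.037], TCP at [0.197, -0.646, 0.231] pointing down, gripper open.
Joint ranges: [-2.63, 2.63], [-0.94, 2.18], [0.31, 2.57], [-1.31, 4.45], [0, 2.66], [-2.55, 2.55]. Speed limits (rad/s): [2.57, 2.57, 3.14, 3.14, 3.14, 3.14].

### API

Orientations are given as a rotation vector (axis times angle).
In Python, from workcell import read_state, read_camera, camera_info, finish_job gives the robot as it stands. The module is installed in compiled form; this text tells all that it offers.
- The arm moves only by the tool play_rows, never from a script. Its argument "motion" is a list of rows, each a list of 5 numbers: the shift along the tool's x, y, z in units of 1000 mm (1.0 is 1000 mm), then the turn about the tool's z in units of 2 pi rad (1.0 is 2 pi rad), then the finger opening in mm, from 0 to 85.4. A call has 1 to 5 rows; each row shifts and turns the commanded pose from where the row before left it, along the tool's axes as they then stand; what a row does not reach is not made up. A row lasts 1/8 s, in which the tool goes at most 62.5 mm and 10.7 degrees, less where a joint would pass 70% of its speed; a pose out of reach is approached as far as the arm can. A call with a number of a shift or a turn outside -1 to 1 is refused whole. A call with a gripper value outside its range is refused whole. The fingers move at their own pace and stop on an object; "squeeze" is the grip in N (left out, the last holds). Time passes only in rows, so rows that do not move let the fingers close. It gives the time, the measured TCP pose, the force and the opening at its end, in the units of the state.
- read_state(): the state, without advancing time (a new reading comes with each control period).
- read_camera(name): name is "scene" or "top" or "wrist"; returns the picture (384x512x3 uint8, red, green, blue); there is no depth.
- camera_info(name): a dict with "intrinsics" (3x3 intrinsics, pixels), "dist_coeffs" ([k1, k2, p1, p2, k3] as OpenCV has them; the pictures are not rectified), "pose" (4x4, takes a point from camera to world coordinates). Camera axes: x right, y down, z forward; pixel columns grow to the right and rows downward; lengths in m; the calibration is good to about 2 mm. A picture is of the moment at which its call begins: read the wrist's pose just before it. camera_info takes no time and is no camera call; for the wrist camera it gives the pose at the moment of the call.
- finish_job(): hands the job in, once; it reports no verdict.
The state is a dict: "time": time; "q": joint angles; "joint_vel": joint speeds; "joint_torque": joint torques, N m; "tool_pos": TCP position; "tcp_rot": TCP orientation; "wrist_force": force on the tool from outside, world axes, zero at the start; "torque": the same for the moment, N m; "width": opening from 0.0 (shut) to 1.0 (fully open).
Only numpy, scipy, OpenCV 4.12 (cv2) and the standard library are available. Lean on these libraries where they do the work, as an engineer would, in place of code of your own. Each camera call takes 0.05 s, during which the arm holds its last target. There are 200 camera calls.

### The job

Pick up the loose pressure plate by its grip, thread it over the two guide pillars of the heel press, whose exact place in their slots you must find by eye and feel, and slide it down square, without forcing it on the pillars or letting it drop, until it rests on the heel. Then bear down on it with a hand force of about 15 newtons for two seconds to set the cemented top piece, and let go, leaving the plate lying level on the heel. Never push harder than 25 newtons on pillars or heel, and leave the other things on the bench where they are.

Things in the scene. Friction and masses are not known exactly. Their poses are not given: they have to be found in the camera images.
- press: the heel press, fixed to the bench: a dark steel base 110 x 240 x 20 mm with two upright round steel guide pillars, 170 mm apart along y, each on a shoe clamped in a slot across the base, and the heel seat midway between them. Origin at the centre of the base's underside, on the bench; y runs from the short pillar to the tall one, z up; x lies along the slots
- tall_slot (a point): middle of the cross slot at the base's +y end, on the base's top (20 mm above the bench), 85 mm from the press's centre. The tall pillar stands in this slot: 16 mm diameter, top 210 mm above the bench, the last 14 mm tapering to a blunt nose 8 mm across. It may stand up to 6 mm to either side of the slot's middle (along the press's x): not measured, to be felt
- short_slot (a point): middle of the cross slot at the base's -y end, on the base's top, 85 mm from the press's centre. The short pillar stands in this slot: 12 mm diameter, top 165 mm above the bench, the last 14 mm tapering to a blunt nose 6 mm across. It too may stand up to 6 mm to either side of the slot's middle (along x), not measured, not the same side as the other
- bed: the heel seat midway between the pillars, with its heel: a D-shaped stacked heel 55 mm across, black rubber top piece up, on a rubber cushion. Origin at its foot, 20 mm above the bench. A height screw sets the heel's top anywhere from 93 to 123 mm above the bench: not measured, to be felt or seen. The cushion gives 1 mm for every 8 N and bottoms after 6 mm
- plate: the loose pressure plate, about 0.55 kg, balanced at its grip: aluminium 60 (x) x 220 (y) x 14 mm, a large brass bush at +y and a small one at -y standing 22 mm above its top. The bores run through plate and bush (36 mm long), 1.5 mm wider than their pillars. Starts flat on the bench, right way up. Origin at the centre of its underside, z up
- plate_grip (a point): centre of the plate's grip, a black bar 22 (x, across) x 100 (y, along) x 24 mm high on two standoffs, its centre 56 mm above the plate's underside (30 mm of free height under the bar); to be taken from above across its 22 mm width. Axes as the plate's
- big_bore (a point): centre of the large bore (17.5 mm diameter) at the plate's underside, 85 mm to +y of the plate's centre; it goes over the tall pillar
- small_bore (a point): centre of the small bore (13.5 mm diameter) at the plate's underside, 85 mm to -y of the plate's centre; it goes over the short pillar
- glue_bottle: bystander: white squeeze bottle 68 mm in diameter, 150 mm high with its nozzle; origin at its foot
- brush: bystander: cement brush with a wooden handle, 200 mm long, lying along its x axis; origin under its middle
- tape_roll: bystander: paper tape roll 92 mm in diameter, 24 mm high; origin at its foot
- cup: bystander: turquoise cup 76 mm in diameter, 100 mm high; origin at its foot
- spare_heel: bystander: a spare heel block about 50 x 56 x 36 mm; origin at its foot
- orange_bottle: bystander: orange bottle 48 mm in diameter, 155 mm high; origin at its foot
- hammer: bystander: hammer 260 mm long lying along its x axis; origin under its middle
There are look-alikes about, which are no part of the job. Leave any red look-alike of the plate alone. Of the things that look like the bed, the smaller one is meant.

How it is judged:
By the outcome, as a careful person would: the job done as asked, in the order asked, and still so for the second after the job is handed in, with the robot touching nothing.
It also fails if it takes over 66 s, if anything falls off the work surface, if the arm or the gripper's body presses on something with over 40 N, if the wrist force passes 120 N, or if a joint passes its speed limit or range.

## Working session

There is one attempt and no reset: what is moved stays moved. The work goes in short steps, Python scripts to look and compute and a tool call to move; the robot and the scene stay as the last step left them, time stands still between calls to the robot, and variables do not carry over. Pictures are saved under pics/ and viewed, about 8 in all and at most 12, crops included, and the job is handed in when it is done.

Besides the shell and the picture viewer there is one more tool, called after "Request:" as name([rows], argument=value, ...), one row to a line, values as JSON. play_rows: Moves the arm, as the interface text tells. Shifts and turns lie within -1 to 1; 1 stands for 1000 mm of shift or 2 pi rad of turn. Its arguments: {"type":"object","properties":{"motion":{"type":"array","items":{"type":"array","items":{"type":"number"}}},"squeeze":{"type":"number"}},"required":["motion"]}

```bash
mkdir -p pics; cat > h.py <<'E'
import numpy as np, cv2
from scipy.spatial.transform import Rotation as R
from workcell import read_state, read_camera, camera_info, finish_job
def save(name, img): cv2.imwrite('pics/'+name, img[:,:,::-1])
def ray(info,uv):
    K=np.array(info['intrinsics']);D=np.array(info['dist_coeffs']);T=np.array(info['pose'])
    p=cv2.undistortPoints(np.array([[uv]],float),K,D)[0,0]
    return T[:3,3],T[:3,:3]@np.array([p[0],p[1],1])
def onz(info,uv,z):
    o,d=ray(info,uv);return o+d*(z-o[2])/d[2]
def proj(info,P):
    K=np.array(info['intrinsics']);D=np.array(info['dist_coeffs']);T=np.linalg.inv(np.array(info['pose']))
    return cv2.projectPoints(np.array(P,float).reshape(-1,3),cv2.Rodrigues(T[:3,:3])[0],T[:3,3],K,D)[0].reshape(-1,2)
E
python3 - <<'E'
from h import *
import pickle
s=read_state();print(s)
ims={}
for n in('scene','top'):
    i=camera_info(n);im=read_camera(n);ims[n]=(i,im);print(n,np.round(i['pose'],3).tolist(),np.round(i['intrinsics'],1).tolist(),i['dist_coeffs'])
    save(n+'.png',im)
pickle.dump(ims,open('ims.pkl','wb'))
c=np.hstack([ims['top'][1]]);save('top_big.png',cv2.resize(c,(800,600)))
save('scene_big.png',cv2.resize(ims['scene'][1],(800,600)))
E
```

```text
{'time': 0.0, 'q': array([-1.31188381e+00,  2.64758561e-01,  1.60538725e+00, -1.63733744e-05,
        1.27369673e+00, -3.68833712e-02]), 'joint_vel': array([-0.00196582,  0.00128793, -0.00063208,  0.00112608,  0.00063434,
        0.00085185]), 'joint_torque': array([ 7.65437799e-04, -5.15109622e+01, -3.67317867e+01,  5.42962795e-06,
        1.29758994e-02, -3.00544230e-06]), 'tool_pos': array([ 0.19657831, -0.64497105,  0.22995123]), 'tcp_rot': array([-3.10508490e+00, -4.62621275e-01,  4.15670149e-04]), 'wrist_force': array([-0.086214  , -0.51076392, -0.62003171]), 'torque': array([0.02472044, 0.00821894, 0.03569132]), 'width': 1.0008374863859257}
scene [[-0.55, 0.709, -0.441, 1.076], [0.835, 0.468, -0.288, 0.362], [0.002, -0.527, -0.85, 1.108], [0.0, 0.0, 0.0, 1.0]] [[388.0, 0.0, 260.6], [0.0, 388.0, 188.4], [0.0, 0.0, 1.0]] [-0.09215663  0.          0.          0.          0.        ]
top [[0.016, -0.995, 0.101, 0.392], [-1.0, -0.015, 0.005, 0.008], [-0.004, -0.101, -0.995, 1.381], [0.0, 0.0, 0.0, 1.0]] [[472.6, 0.0, 261.2], [0.0, 472.6, 186.1], [0.0, 0.0, 1.0]] [-0.11307561  0.          0.          0.          0.        ]
```

View pics/top_big.png

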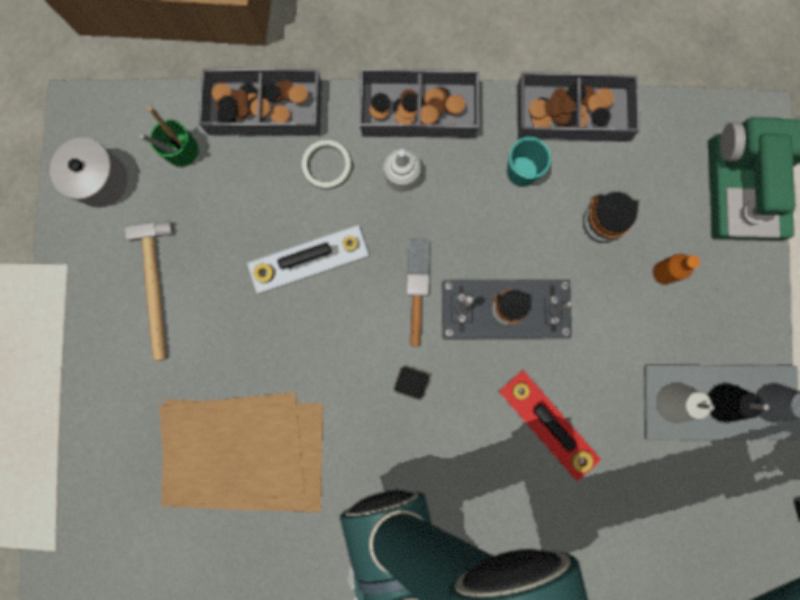

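View pics/scene_big.png

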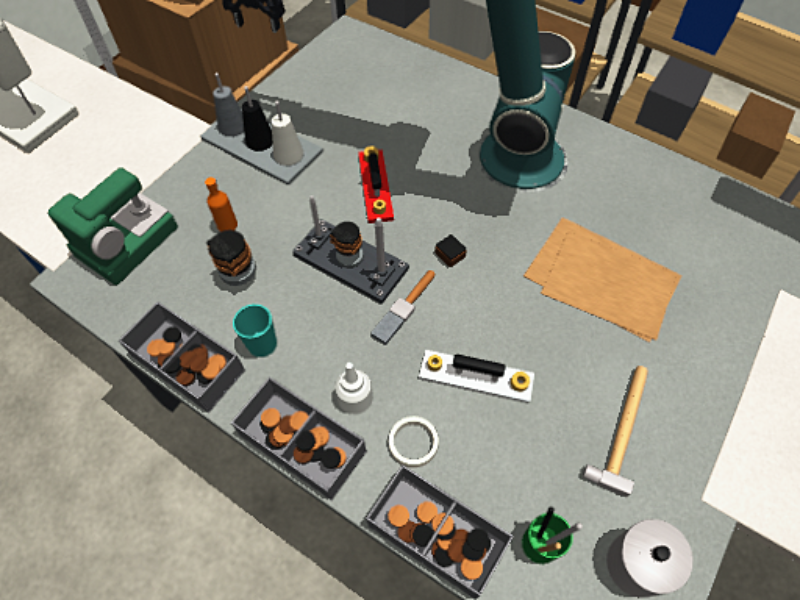

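Top view (800x600 px): the silver plate is at (307,259), with its big bush at (263,272) and small bush at (351,243). The red look-alike at (550,425) is to be left alone. The press is at (507,308), with the tall pillar on its left. Its small bed at (513,305) is the one meant; the larger heel at (612,213) is the look-alike.

```bash
python3 - <<'E'
from h import *
import pickle
ims=pickle.load(open('ims.pkl','rb'))
f=512/800
def blobs(n,box,lo,hi,mina=8):
    i,im=ims[n];x0,y0,x1,y1=[int(v*f) for v in box]
    m=cv2.inRange(cv2.cvtColor(im,cv2.COLOR_RGB2HSV),lo,hi)[y0:y1,x0:x1]
    k,_,st,c=cv2.connectedComponentsWithStats(m)
    return [(c[j]+[x0,y0],st[j,4]) for j in range(1,k) if st[j,4]>=mina]
for n,box in(('top',(235,220,380,300)),('scene',(410,340,545,410))):
    for c,a in blobs(n,box,(15,90,80),(35,255,255)):
        print(n,'brass',c,a,onz(ims[n][0],c,.036).round(4))
    for c,a in blobs(n,box,(0,0,0),(180,255,60),20):
        print(n,'bar',c,a,onz(ims[n][0],c,.068).round(4))
# press base corners (top view, big px) top face z=.02
for uv in((443,281),(569,281),(571,337),(443,337)): print('corner',onz(ims['top'][0],np.array(uv)*f,.02).round(4))
for uv in((294,248),(317,220),(407,265),(379,299)): print('scorner',onz(ims['scene'][0],np.array(uv)*f,.02).round(4))
print('scene tall',onz(ims['scene'][0],np.array((379,221))*f,.21),'short',onz(ims['scene'][0],np.array((314,199))*f,.165))
i=camera_info('wrist');s=read_state();print(np.round(i['pose'],3).tolist(),np.round(i['intrinsics'],1).tolist(),R.from_rotvec(s['tcp_rot']).as_matrix().round(3).tolist())
a=cv2.resize(ims['top'][1][175:222,280:370],None,fx=6,fy=6,interpolation=cv2.INTER_CUBIC)
b=cv2.resize(ims['top'][1][140:190,155:240],(540,318),interpolation=cv2.INTER_CUBIC)
save('crop1.png',np.vstack([a,b]))
E
```

```text
top brass [223.89090909 155.41818182] 55 [0.6161 0.1239 0.036 ]
top brass [168.38541667 174.27083333] 96 [0.559  0.2831 0.036 ]
top bar [195.53846154 163.25384615] 130 [0.5873 0.2006 0.068 ]
scene brass [278.03571429 231.21428571] 56 [0.6179 0.1269 0.036 ]
scene brass [332.58695652 243.17391304] 92 [0.5616 0.2852 0.036 ]
scene bar [305.85251799 233.58633094] 278 [0.593  0.2067 0.068 ]
corner [ 0.5497 -0.0494  0.02  ]
corner [ 0.5534 -0.2845  0.02  ]
corner [ 0.4491 -0.2877  0.02  ]
corner [ 0.4459 -0.0506  0.02  ]
scorner [ 0.5479 -0.2844  0.02  ]
scorner [ 0.4568 -0.2904  0.02  ]
scorner [ 0.4479 -0.0491  0.02  ]
scorner [ 0.5528 -0.0505  0.02  ]
scene tall [ 0.50239503 -0.0769086   0.21      ] short [ 0.49941474 -0.24245613  0.165     ]
[[0.292, -0.903, -0.315, 0.277], [-0.956, -0.276, -0.094, -0.62], [-0.002, 0.329, -0.944, 0.372], [0.0, 0.0, 0.0, 1.0]] [[269.1, 0.0, 253.5], [0.0, 269.1, 189.7], [0.0, 0.0, 1.0]] [[0.957, 0.292, -0.001], [0.292, -0.957, 0.002], [0.0, -0.002, -1.0]]
```

View pics/crop1.png

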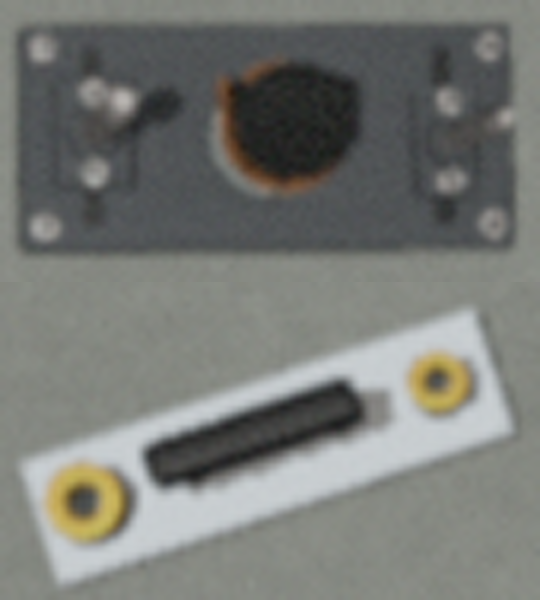

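```bash
cat >> h.py <<'E'
def yaw(s=None):
    s=s or read_state();m=R.from_rotvec(s['tcp_rot']).as_matrix();return np.degrees(np.arctan2(m[1,0],m[0,0]))
def plan(x,y,z,yawdeg=None):
    s=read_state();m=R.from_rotvec(s['tcp_rot']).as_matrix();p=s['tool_pos'];a=yaw(s)
    t=a if yawdeg is None else yawdeg
    d=np.array([x,y,z])-p
    c,q=np.cos(np.radians(t)),np.sin(np.radians(t))
    print('t',round(s['time'],2),'p',p.round(4),'yaw',round(a,2),'F',s['wrist_force'].round(2),'M',s['torque'].round(2),'w',round(s['width'],3))
    print('turn units',round(-(t-a)/360,5),'then shift tool',np.round([c*d[0]+q*d[1],q*d[0]-c*d[1],-d[2]],4))
E
python3 - <<'E'
from h import *
plan(.5,-.338,.35,90.8)
E
```

```text
t 0.1 p [ 0.1966 -0.645   0.2301] yaw 16.95 F [-0.25  0.26 -0.66] M [ 0.04  0.05 -0.07] w 1.001
turn units -0.20514 then shift tool [ 0.3028  0.3077 -0.1199]
```

Request:
play_rows([
  [0,0,-0.03,-0.0257,85],
  [0,0,-0.03,-0.0257,85],
  [0,0,-0.03,-0.0257,85],
  [0,0,-0.03,-0.0257,85],
  [0,0,0,-0.0257,85],
])

```text
time: 0.72
tool_pos: [0.1971, -0.6469, 0.3549]
tcp_rot: [2.667, 1.651, -0.003]
wrist_force: [-0.2, 0.1, -1.0]
width: 0.992
```

Request:
play_rows([
  [0,0,0,-0.0257,85],
  [0,0,0,-0.0257,85],
  [0,0,0,-0.0257,85],
  [0.0303,0.0308,0,0,85],
  [0.0303,0.0308,0,0,85],
])

```text
time: 1.35
tool_pos: [0.2575, -0.5833, 0.3502]
tcp_rot: [-2.203, -2.237, -0.001]
wrist_force: [-0.2, -0.1, -0.0]
width: 0.998
```

Request:
play_rows([
  [0.0303,0.0308,0,0,85],
  [0.0303,0.0308,0,0,85],
  [0.0303,0.0308,0,0,85],
  [0.0303,0.0308,0,0,85],
  [0.0303,0.0308,0,0,85],
])

```text
time: 1.98
tool_pos: [0.4094, -0.4287, 0.3507]
tcp_rot: [-2.202, -2.239, -0.0]
wrist_force: [0.0, 0.3, 1.0]
width: 0.994
```

Request:
play_rows([
  [0.0303,0.0308,0,0,85],
  [0.0303,0.0308,0,0,85],
  [0.0303,0.0308,0,0,85],
  [0,0,0,0,85],
])

```text
time: 2.48
tool_pos: [0.5011, -0.3351, 0.3505]
tcp_rot: [-2.197, -2.243, -0.001]
wrist_force: [-0.6, -0.6, 0.8]
width: 0.998
```

```bash
python3 - <<'E'
from h import *
plan(.5,-.338,.166,90.8)
E
```

```text
t 2.48 p [ 0.5011 -0.3351  0.3505] yaw 91.19 F [-0.63 -0.57  0.81] M [0.03 0.01 0.02] w 0.998
turn units 0.00109 then shift tool [-0.0028 -0.0012  0.1845]
```

Request:
play_rows([
  [-0.003,0,0.046,0,85],
  [0,0,0.046,0,85],
  [0,0,0.046,0,85],
  [0,0,0.046,0,85],
  [0,0,0,0,85],
])

```text
time: 3.1
tool_pos: [0.4957, -0.3388, 0.1622]
tcp_rot: [-2.196, -2.232, 0.003]
wrist_force: [-0.4, 1.2, 0.7]
width: 1.0
```

```bash
python3 - <<'E'
from h import *
import pickle
plan(.5,-.168,.211,90.8)
i=camera_info('wrist');im=read_camera('wrist');pickle.dump((i,im),open('wB.pkl','wb'))
s=read_state();print(s['tool_pos'],proj(i,[[.5,-.253,.165],[.5,-.083,.21]]))
save('wB.png',im)
E
```

```text
t 3.1 p [ 0.4957 -0.3388  0.1622] yaw 90.92 F [-0.36  1.19  0.69] M [ 0.06 -0.03  0.01] w 1.0
turn units 0.00033 then shift tool [ 0.1708  0.0066 -0.0488]
[ 0.49782119 -0.34023195  0.16551338] [[  266.62083201    95.06517567]
 [  330.19971754 -1492.12941337]]
```

View pics/wB.png

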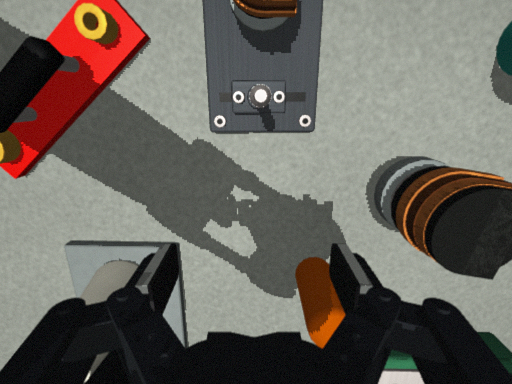

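The short pillar's tip is the bright disc at (260,96). The fingers fill the bottom of the view, so a held plate's big bush will show near the same place.

Request:
play_rows([
  [0,0,-0.001,0,85],
  [0,0,0,0,85],
])

```text
time: 3.4
tool_pos: [0.5012, -0.3419, 0.1714]
tcp_rot: [2.199, 2.236, 0.001]
wrist_force: [0.1, -0.1, 0.4]
width: 0.996
```

```bash
cat >> h.py <<'E'
import pickle
def shot(name):
    ss=[read_state()];i=camera_info('wrist');im=read_camera('wrist');pickle.dump((i,im),open(name+'.pkl','wb'));save(name+'.png',im)
    print('tool',ss[0]['tool_pos'].round(4),'yaw',round(yaw(ss[0]),2),'after',read_state()['tool_pos'].round(4));return i,im
def tip(i,im,guess,z,r=14,thr=200):
    u,v=[int(round(c)) for c in guess];p=im[v-r:v+r+1,u-r:u+r+1]
    g=cv2.cvtColor(p,cv2.COLOR_RGB2GRAY);m=(g>thr).astype(np.uint8)
    k,_,st,c=cv2.connectedComponentsWithStats(m);j=min(range(1,k),key=lambda q:np.hypot(*(c[q]-r))if st[q,4]>10 else 99)
    uv=c[j]+[u-r,v-r];w=onz(i,uv,z);print('tip',uv.round(2),'box',st[j],'world',w.round(4));return uv,w
E
python3 - <<'E'
from h import *
i,im=shot('wB2');tip(i,im,(260,96),.165)
plan(.5,-.168,.211,90.8)
E
```

```text
tool [ 0.5012 -0.3419  0.1714] yaw 90.96 after [ 0.5009 -0.3416  0.171 ]
tip [269.96  91.3 ] box [20  4  9 11 53] world [ 0.5074 -0.2541  0.165 ]
t 3.45 p [ 0.5009 -0.3416  0.171 ] yaw 90.96 F [-0.81 -0.85 -0.09] M [ 0.02 -0.02 -0.06] w 0.993
turn units 0.00044 then shift tool [ 0.1736  0.0015 -0.04  ]
```

```bash
python3 - <<'E'
from h import *
for n in('wB','wB2'):
    i,im=pickle.load(open(n+'.pkl','rb'));g=cv2.cvtColor(im,cv2.COLOR_RGB2GRAY)[70:115,225:300]
    for thr in(170,):
        k,_,st,c=cv2.connectedComponentsWithStats((g>thr).astype(np.uint8))
        for j in range(1,k):
            if st[j,4]>15:
                uv=c[j]+[225,70];print(n,uv.round(2),st[j,2:],'z.165',onz(i,uv,.165).round(4),'z.03',onz(i,uv,.03).round(4))
E
```

```text
wB [260.46  95.12] [ 12  13 127] z.165 [ 0.497  -0.2531  0.165 ] z.03 [ 0.499  -0.2518  0.03  ]
wB [237.95  96.39] [11 12 77] z.165 [ 0.4859 -0.2538  0.165 ] z.03 [ 0.4773 -0.2533  0.03  ]
wB [278.39  95.89] [10 12 71] z.165 [ 0.5058 -0.2533  0.165 ] z.03 [ 0.5163 -0.2522  0.03  ]
wB2 [249.68  88.77] [ 12  13 119] z.165 [ 0.4969 -0.2531  0.165 ] z.03 [ 0.4955 -0.2503  0.03  ]
wB2 [231.05  91.66] [11 12 76] z.165 [ 0.4873 -0.2546  0.165 ] z.03 [ 0.4771 -0.2533  0.03  ]
wB2 [270.59  91.41] [10 12 73] z.165 [ 0.5078 -0.2542  0.165 ] z.03 [ 0.5162 -0.2524  0.03  ]
wB2 [295.41 111.86] [ 8  5 29] z.165 [ 0.5213 -0.2641  0.165 ] z.03 [ 0.5421 -0.2714  0.03  ]
```

Request:
play_rows([
  [0.0344,0,-0.02,0,85],
  [0.0344,0,-0.02,0,85],
  [0.0344,0,0,0,85],
  [0.0344,0,0,0,85],
  [0.0344,0,0,0,85],
])

```text
time: 4.08
tool_pos: [0.4974, -0.1677, 0.2099]
tcp_rot: [2.201, 2.238, 0.002]
wrist_force: [0.6, 0.1, 0.3]
width: 0.995
```

Request:
play_rows([
  [0,0,0,0,85],
  [0,0,0,0,85],
  [0,0,0,0,85],
  [0,0,0,0,85],
])

```text
time: 4.58
tool_pos: [0.4968, -0.1694, 0.2083]
tcp_rot: [2.204, 2.239, -0.0]
wrist_force: [0.4, -0.5, -0.3]
width: 0.994
```

```bash
python3 - <<'E'
from h import *
i,im=shot('wA');
print(proj(i,[.5,-.083,.21]))
g=cv2.cvtColor(im,cv2.COLOR_RGB2GRAY)[60:140,210:320]
k,_,st,c=cv2.connectedComponentsWithStats((g>170).astype(np.uint8))
for j in range(1,k):
    if st[j,4]>15:
        uv=c[j]+[210,60];print(uv.round(2),st[j,2:],'z.21',onz(i,uv,.21).round(4),'z.03',onz(i,uv,.03).round(4))
plan(.5886,.2047,.16,109.7)
E
```

```text
tool [ 0.4968 -0.1694  0.2083] yaw 90.9 after [ 0.4968 -0.1693  0.2082]
[[264.36772482  93.93008817]]
[216.87  73.  ] [10 11 63] z.21 [ 0.4769 -0.0739  0.21  ] z.03 [ 0.454  -0.0609  0.03  ]
[294.15  72.77] [10 11 66] z.21 [ 0.514  -0.0732  0.21  ] z.03 [ 0.5387 -0.0593  0.03  ]
[260.63  93.93] [ 16  17 226] z.21 [ 0.4982 -0.083   0.21  ] z.03 [ 0.5025 -0.0817  0.03  ]
[276.18  94.46] [ 5 11 28] z.21 [ 0.5058 -0.0832  0.21  ] z.03 [ 0.52  -0.082  0.03 ]
[239.36  94.96] [10  9 55] z.21 [ 0.4877 -0.0837  0.21  ] z.03 [ 0.4786 -0.0832  0.03  ]
t 4.62 p [ 0.4968 -0.1693  0.2082] yaw 90.9 F [-0.08  0.46 -0.62] M [ 0.   -0.   -0.02] w 0.999
turn units -0.05221 then shift tool [0.3211 0.2125 0.0482]
```

View pics/wA.png

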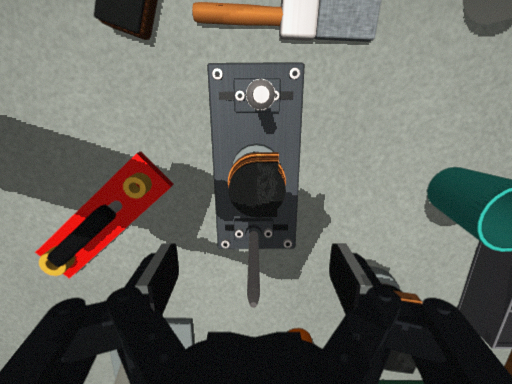

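Settled tip positions: tall pillar (0.4982, -0.0830) and short pillar (0.4970, -0.2531). They are 170.1 mm apart, as they should be, which gives the plate a yaw of about -0.4°. Next is the plate.

Request:
play_rows([
  [0,0,-0.01,-0.0104,85],
  [0,0,-0.01,-0.0104,85],
  [0,0,-0.01,-0.0104,85],
  [0,0,-0.01,-0.0104,85],
  [0,0,0,-0.0106,85],
])

```text
time: 5.25
tool_pos: [0.4973, -0.1693, 0.2493]
tcp_rot: [1.805, 2.57, 0.001]
wrist_force: [0.3, 0.3, -0.7]
width: 0.994
```

Request:
play_rows([
  [0.0321,0.0212,0,0,85],
  [0.0321,0.0212,0,0,85],
  [0.0321,0.0212,0,0,85],
  [0.0321,0.0212,0,0,85],
  [0.0321,0.0212,0,0,85],
])

```text
time: 5.88
tool_pos: [0.5426, 0.0191, 0.2482]
tcp_rot: [1.808, 2.569, -0.0]
wrist_force: [0.3, -0.8, -0.2]
width: 0.996
```

Request:
play_rows([
  [0.0321,0.0212,0,0,85],
  [0.0321,0.0212,0,0,85],
  [0.0321,0.0212,0.02,0,85],
  [0.0321,0.0212,0.02,0,85],
  [0.0321,0.0212,0.02,0,85],
])

```text
time: 6.5
tool_pos: [0.5883, 0.2061, 0.1876]
tcp_rot: [1.808, 2.569, -0.0]
wrist_force: [-0.2, 0.1, 1.2]
width: 0.995
```

Request:
play_rows([
  [0,0,0.02,0,85],
  [0,0,0,0,85],
  [0,0,0,0,85],
  [0,0,0,0,85],
])

```text
time: 7.0
tool_pos: [0.5886, 0.2044, 0.1697]
tcp_rot: [1.808, 2.567, 0.003]
wrist_force: [0.5, -0.4, 0.0]
width: 0.991
```

```bash
python3 - <<'E'
from h import *
i,im=shot('wP')
h=cv2.cvtColor(im,cv2.COLOR_RGB2HSV);m=cv2.inRange(h,(15,90,80),(35,255,255))
k,_,st,c=cv2.connectedComponentsWithStats(m)
for j in range(1,k):
    if st[j,4]>60: print(c[j].round(1),st[j],onz(i,c[j],.036).round(4))
plan(.5886,.2047,.16,109.7)
E
```

```text
tool [0.5886 0.2044 0.1697] yaw 109.68 after [0.5886 0.2045 0.1697]
[16.5 51.3] [   0    0   40  121 3503] [0.3418 0.2478 0.036 ]
[252.4  95.1] [234  76  37  39 889] [0.5581 0.2853 0.036 ]
[252.6 247.9] [241 238  24  21 298] [0.6152 0.1259 0.036 ]
t 7.05 p [0.5886 0.2045 0.1697] yaw 109.69 F [-0.26  0.59  0.06] M [ 0.04 -0.04  0.02] w 0.998
turn units -4e-05 then shift tool [0.0001 0.0001 0.0097]
```

View pics/wP.png

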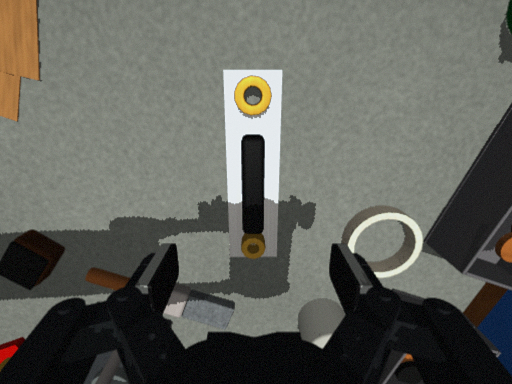

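The silver plate has its bushes at (252,95) and (252,248), so its centre is at (0.5867, 0.2056) with a yaw of 19.7°. I'll descend and grip it.

Request:
play_rows([
  [0.0017,-0.0014,0.03,0,85],
  [0,0,0.03,0,85],
  [0,0,0.03,0,85],
  [0,0,0.025,0,85],
  [0,0,0.018,0,85],
])

```text
time: 7.68
tool_pos: [0.586, 0.2059, 0.0348]
tcp_rot: [1.808, 2.569, 0.0]
wrist_force: [-0.1, -0.7, -0.7]
width: 0.994
```

Request:
play_rows([
  [0,0,0,0,85],
  [0,0,0,0,85],
  [0,0,0,0,15],
  [0,0,0,0,15],
  [0,0,0,0,15],
], squeeze=60)

```text
time: 8.3
tool_pos: [0.5862, 0.2065, 0.0358]
tcp_rot: [1.807, 2.569, 0.001]
wrist_force: [0.1, -0.0, -0.1]
width: 0.37
```

Request:
play_rows([
  [0,0,0,0,15],
  [0,0,0,0,15],
  [0,0,0,0,15],
  [0,0,0,0,15],
])

```text
time: 8.8
tool_pos: [0.5866, 0.2066, 0.0358]
tcp_rot: [1.807, 2.569, 0.002]
wrist_force: [3.1, 1.3, 2.5]
width: 0.25
```

```bash
python3 - <<'E'
from h import *
plan(.5886,.2047,.28,89.6)
E
```

```text
t 8.8 p [0.5866 0.2066 0.0358] yaw 109.75 F [3.06 1.26 2.48] M [ 0.16 -0.35  0.03] w 0.25
turn units 0.05598 then shift tool [-0.0019  0.002  -0.2442]
```

Request:
play_rows([
  [0,0,-0.01,0,15],
  [0,0,-0.02,0,15],
  [0,0,-0.03,0,15],
  [0,0,-0.03,0,15],
  [0,0,-0.03,0,15],
])

```text
time: 9.43
tool_pos: [0.5851, 0.2061, 0.1567]
tcp_rot: [-1.807, -2.569, 0.001]
wrist_force: [0.4, 0.2, -5.0]
width: 0.247
```

Request:
play_rows([
  [0,0,-0.03,0.0093,15],
  [0,0,-0.03,0.0093,15],
  [0,0,-0.03,0.0093,15],
  [0,0,-0.03,0.0093,15],
  [0,0,-0.01,0.0093,15],
])

```text
time: 10.05
tool_pos: [0.5863, 0.2064, 0.289]
tcp_rot: [2.163, 2.276, 0.005]
wrist_force: [0.2, 0.9, -5.9]
width: 0.247
```

Request:
play_rows([
  [0,0,0,0.0095,15],
  [0,0,0,0,15],
])

```text
time: 10.3
tool_pos: [0.5852, 0.2061, 0.2858]
tcp_rot: [-2.228, -2.214, 0.001]
wrist_force: [-0.1, -0.4, -5.6]
width: 0.249
```

```bash
python3 - <<'E'
from h import *
plan(.4976,-.168,.285,89.6)
E
```

```text
t 10.3 p [0.5852 0.2061 0.2858] yaw 89.63 F [-0.06 -0.39 -5.56] M [ 0.03 -0.    0.04] w 0.249
turn units 9e-05 then shift tool [-0.3747 -0.085   0.0008]
```

Request:
play_rows([
  [-0.02,-0.005,0,0,15],
  [-0.04,-0.009,0,0,15],
  [-0.045,-0.01,0,0,15],
  [-0.045,-0.01,0,0,15],
  [-0.045,-0.01,0,0,15],
])

```text
time: 10.92
tool_pos: [0.539, 0.0094, 0.2851]
tcp_rot: [-2.228, -2.214, 0.002]
wrist_force: [0.6, -0.5, -5.4]
width: 0.245
```

Request:
play_rows([
  [-0.045,-0.01,0,0,15],
  [-0.045,-0.01,0,0,15],
  [-0.04,-0.009,0,0,15],
  [-0.03,-0.007,0,0,15],
  [-0.0197,-0.005,0,0,15],
])

```text
time: 11.55
tool_pos: [0.4964, -0.1698, 0.2851]
tcp_rot: [-2.23, -2.212, 0.002]
wrist_force: [0.9, -0.2, -4.5]
width: 0.255
```

Request:
play_rows([
  [0,0,0,0,15],
  [0,0,0,0,15],
  [0,0,0,0,15],
  [0,0,0,0,15],
])

```text
time: 12.05
tool_pos: [0.4983, -0.1671, 0.2853]
tcp_rot: [-2.228, -2.215, -0.0]
wrist_force: [-0.6, -0.1, -4.5]
width: 0.25
```

```bash
cat >> h.py <<'E'
def bush(i,im,z):
    h=cv2.cvtColor(im,cv2.COLOR_RGB2HSV);m=cv2.inRange(h,(15,90,80),(35,255,255))[:230,150:370].copy()
    cs,_=cv2.findContours(m,cv2.RETR_CCOMP,cv2.CHAIN_APPROX_NONE);
    for c in cs:
        if cv2.contourArea(c)<100: continue
        (u,v),(a,b),_=cv2.fitEllipse(c);uv=np.array([u+150,v]);print('ellipse',uv.round(2),round(a,1),round(b,1),onz(i,uv,z).round(4))
E
python3 - <<'E'
from h import *
i,im=shot('wH');z=read_state()['tool_pos'][2]
bush(i,im,z+.0002)
plan(.4976,-.168,.285,89.6)
E
```

```text
tool [ 0.4983 -0.1671  0.2853] yaw 89.67 after [ 0.4984 -0.1672  0.2853]
ellipse [156.37 174.37] 14.6 17.7 [ 0.4446 -0.122   0.2855]
ellipse [253.91  99.03] 70.3 74.2 [ 0.4982 -0.0832  0.2855]
ellipse [253.61  99.15] 34.3 35.5 [ 0.4981 -0.0833  0.2855]
t 12.1 p [ 0.4984 -0.1672  0.2853] yaw 89.66 F [-0.01  0.89 -3.87] M [ 0.02 -0.   -0.01] w 0.25
turn units 0.00017 then shift tool [-0.0008 -0.0008  0.0003]
```

View pics/wH.png

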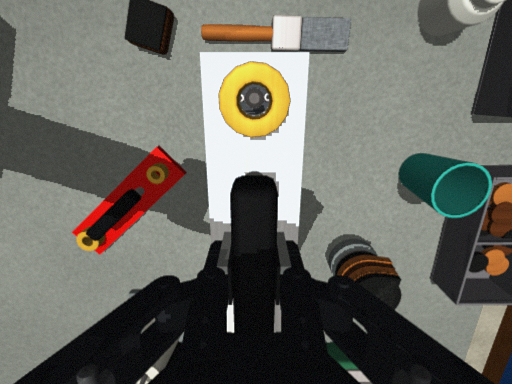

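The bore centre is measured at (0.4982, -0.0832) against the tall tip at (0.4982, -0.0830), and the pillar shows inside the bore in the picture. I'll descend, feeling for contact on the way.

Request:
play_rows([
  [0,0,0.01,0,15],
  [0,0,0.012,0,15],
  [0,0,0.01,0,15],
  [0,0,0.008,0,15],
  [0,0,0.005,0,15],
])

```text
time: 12.72
tool_pos: [0.498, -0.1677, 0.2394]
tcp_rot: [-2.229, -2.213, 0.001]
wrist_force: [-0.6, -1.6, -5.1]
width: 0.249
```

Request:
play_rows([
  [0,0,0.003,0,15],
  [0,0,0.003,0,15],
  [0,0,0.002,0,15],
  [0,0,0,0,15],
])

```text
time: 13.22
tool_pos: [0.4983, -0.1676, 0.2323]
tcp_rot: [-2.229, -2.213, -0.001]
wrist_force: [0.0, 1.0, -5.2]
width: 0.247
```

```bash
python3 - <<'E'
from h import *
i,im=shot('wI');z=read_state()['tool_pos'][2]
bush(i,im,z+.0002)
plan(.4976,-.168,.285,89.6)
E
```

```text
tool [ 0.4983 -0.1676  0.2323] yaw 89.59 after [ 0.4983 -0.1676  0.2323]
ellipse [253.9   98.96] 70.3 74.2 [ 0.4983 -0.0836  0.2325]
ellipse [253.61  99.01] 34.3 35.7 [ 0.4981 -0.0837  0.2325]
t 13.28 p [ 0.4983 -0.1676  0.2323] yaw 89.6 F [ 0.86  0.19 -4.99] M [ 0.21  0.02 -0.02] w 0.246
turn units -1e-05 then shift tool [-0.0004 -0.0007 -0.0527]
```

Request:
play_rows([
  [0.0004,0,0.001,0,15],
  [0,0,0.003,0,15],
  [0,0,0.004,0,15],
  [0,0,0.004,0,15],
])

```text
time: 13.78
tool_pos: [0.4982, -0.1673, 0.2199]
tcp_rot: [-2.229, -2.213, -0.0]
wrist_force: [0.1, 0.8, -3.6]
width: 0.248
```

Request:
play_rows([
  [0,0,0.004,0,15],
  [0,0,0.004,0,15],
  [0,0,0.002,0,15],
  [0,0,0,0,15],
  [0,0,0,0,15],
])

```text
time: 14.4
tool_pos: [0.4981, -0.1671, 0.2099]
tcp_rot: [-2.229, -2.213, 0.0]
wrist_force: [-0.1, 2.5, -6.7]
width: 0.244
```

```bash
python3 - <<'E'
from h import *
i,im=shot('wJ');plan(.4976,-.168,.2,89.6)
g=cv2.cvtColor(im,cv2.COLOR_RGB2GRAY);save('wJc.png',cv2.resize(im[40:160,190:320],None,fx=4,fy=4,interpolation=cv2.INTER_CUBIC))
E
```

```text
tool [ 0.4981 -0.1671  0.2099] yaw 89.6 after [ 0.4981 -0.1671  0.21  ]
t 14.45 p [ 0.4981 -0.1671  0.21  ] yaw 89.6 F [ 1.49  2.74 -6.42] M [ 0.44 -0.09 -0.01] w 0.248
turn units -0.0 then shift tool [-0.0009 -0.0005  0.01  ]
```

View pics/wJc.png

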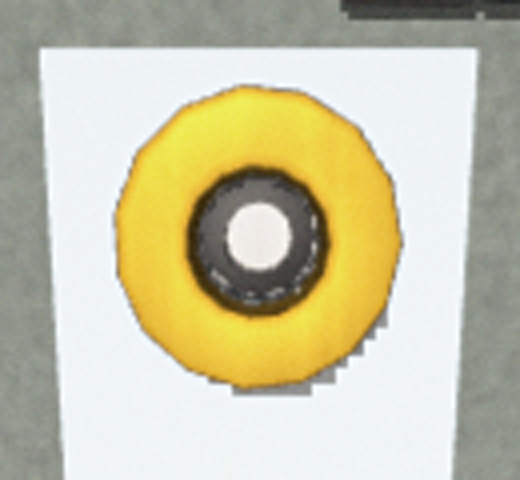

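The nose sits about 1 px toward +y of the bore centre, and the felt Fy of +2.6 N agrees. I'll ease the plate +y.

Request:
play_rows([
  [0.0006,0.0002,0,0,15],
  [0,0,0,0,15],
  [0,0,0,0,15],
])

```text
time: 14.82
tool_pos: [0.4985, -0.167, 0.2104]
tcp_rot: [2.229, 2.213, -0.001]
wrist_force: [-0.1, 0.4, -5.1]
width: 0.249
```

```bash
python3 - <<'E'
from h import *
plan(.4976,-.168,.2,89.6)
E
```

```text
t 14.82 p [ 0.4985 -0.167   0.2104] yaw 89.6 F [-0.14  0.44 -5.11] M [ 0.15  0.09 -0.01] w 0.249
turn units -1e-05 then shift tool [-0.001  -0.0009  0.0104]
```

Request:
play_rows([
  [0,0,0.003,0,15],
  [0,0,0.004,0,15],
  [0,0,0.004,0,15],
  [0,0,0.003,0,15],
  [0,0,0,0,15],
])

```text
time: 15.45
tool_pos: [0.4983, -0.1668, 0.1958]
tcp_rot: [-2.229, -2.213, 0.001]
wrist_force: [-0.5, 0.3, -5.3]
width: 0.251
```

```bash
python3 - <<'E'
from h import *
plan(.4976,-.168,.1878,89.6)
E
```

```text
t 15.45 p [ 0.4983 -0.1668  0.1958] yaw 89.59 F [-0.53  0.26 -5.33] M [ 0.06 -0.03  0.01] w 0.251
turn units -3e-05 then shift tool [-0.0012 -0.0007  0.008 ]
```

Request:
play_rows([
  [0,0,0.003,0,15],
  [0,0,0.003,0,15],
  [0,0,0.002,0,15],
  [0,0,0,0,15],
])

```text
time: 15.95
tool_pos: [0.4983, -0.1667, 0.188]
tcp_rot: [-2.229, -2.213, 0.0]
wrist_force: [-0.6, -0.9, -5.5]
width: 0.249
```

```bash
python3 - <<'E'
from h import *
plan(.4976,-.168,.1878,89.6)
E
```

```text
t 15.95 p [ 0.4983 -0.1667  0.188 ] yaw 89.59 F [-0.59 -0.86 -5.51] M [ 0.02 -0.08 -0.02] w 0.249
turn units -2e-05 then shift tool [-0.0013 -0.0007  0.0002]
```

Request:
play_rows([
  [0,0,0.002,0,15],
  [0,0,0.002,0,15],
  [0,0,0.002,0,15],
  [0,0,0.002,0,15],
  [0,0,0,0,15],
])

```text
time: 16.58
tool_pos: [0.4983, -0.1667, 0.18]
tcp_rot: [-2.229, -2.213, 0.0]
wrist_force: [0.4, -0.6, -5.5]
width: 0.252
```

```bash
python3 - <<'E'
from h import *
i,im=shot('wK');plan(.4976,-.168,.1878,89.6)
E
```

```text
tool [ 0.4983 -0.1667  0.18  ] yaw 89.59 after [ 0.4984 -0.1667  0.1801]
t 16.62 p [ 0.4984 -0.1667  0.1801] yaw 89.6 F [-0.05 -0.29 -4.73] M [-0.02 -0.02 -0.02] w 0.249
turn units -1e-05 then shift tool [-0.0013 -0.0008 -0.0077]
```

Both bores are threaded (20 mm past the short tip) with no side force. I'll descend toward the heel.

Request:
play_rows([
  [0,0,0.004,0,15],
  [0,0,0.004,0,15],
  [0,0,0.004,0,15],
  [0,0,0.004,0,15],
  [0,0,0.001,0,15],
])

```text
time: 17.25
tool_pos: [0.4982, -0.1666, 0.1627]
tcp_rot: [-2.229, -2.213, 0.001]
wrist_force: [-0.5, 0.4, -5.5]
width: 0.252
```

Request:
play_rows([
  [0,0,0,0,15],
  [0,0,0.001,0,15],
  [0,0,0.001,0,15],
  [0,0,0.001,0,15],
  [0,0,0.001,0,15],
])

```text
time: 17.88
tool_pos: [0.4985, -0.1668, 0.1593]
tcp_rot: [2.229, 2.213, 0.0]
wrist_force: [-0.8, 0.1, -4.9]
width: 0.25
```

```bash
python3 - <<'E'
from h import *
plan(.4976,-.168,.1878,89.6)
E
```

```text
t 17.88 p [ 0.4985 -0.1668  0.1593] yaw 89.59 F [-0.8   0.11 -4.92] M [0.01 0.04 0.  ] w 0.25
turn units -2e-05 then shift tool [-0.0012 -0.0009 -0.0285]
```

Request:
play_rows([
  [0,0,0.001,0,15],
  [0,0,0.001,0,15],
  [0,0,0.001,0,15],
  [0,0,0.001,0,15],
])

```text
time: 18.38
tool_pos: [0.4985, -0.1668, 0.1552]
tcp_rot: [2.229, 2.214, 0.0]
wrist_force: [0.5, -0.1, -5.9]
width: 0.249
```

```bash
python3 - <<'E'
from h import *
plan(.4976,-.168,.1878,89.6)
E
```

```text
t 18.38 p [ 0.4985 -0.1668  0.1552] yaw 89.59 F [ 0.46 -0.11 -5.87] M [ 0.05 -0.02 -0.02] w 0.249
turn units -2e-05 then shift tool [-0.0012 -0.0009 -0.0326]
```

Request:
play_rows([
  [0,0,0.001,0,15],
  [0,0,0.001,0,15],
  [0,0,0,0,15],
])

```text
time: 18.75
tool_pos: [0.4984, -0.1667, 0.1532]
tcp_rot: [-2.229, -2.213, 0.0]
wrist_force: [-0.0, 0.8, -4.8]
width: 0.248
```

```bash
python3 - <<'E'
from h import *
i,im=pickle.load(open('wA.pkl','rb'))
g=im.max(2)[140:225,215:300]
m=((g<60)).astype(np.uint8)
k,l,st,c=cv2.connectedComponentsWithStats(m);j=1+np.argmax(st[1:,4]);print(st[j],c[j]+[215,140])
w=[(l[r]==j).nonzero()[0] for r in range(l.shape[0])]
for r in range(10,85,6):
    if len(w[r]): 
        a,b=w[r].min()+215,w[r].max()+216
        print(r+140,a,b,[ (z,round((onz(i,(b,r+140),z)-onz(i,(a,r+140),z))[0]*1000,1)) for z in(.093,.103,.113,.123)])
E
```

```text
[   0   22   83   63 4071] [256.14517318 196.29550479]
162 252 278 [(0.093, np.float64(25.4)), (0.103, np.float64(24.5)), (0.113, np.float64(23.5)), (0.123, np.float64(22.5))]
168 239 278 [(0.093, np.float64(38.4)), (0.103, np.float64(37.0)), (0.113, np.float64(35.5)), (0.123, np.float64(34.0))]
174 234 281 [(0.093, np.float64(46.7)), (0.103, np.float64(44.9)), (0.113, np.float64(43.1)), (0.123, np.float64(41.2))]
180 215 284 [(0.093, np.float64(69.1)), (0.103, np.float64(66.4)), (0.113, np.float64(63.7)), (0.123, np.float64(61.0))]
186 215 285 [(0.093, np.float64(70.6)), (0.103, np.float64(67.9)), (0.113, np.float64(65.1)), (0.123, np.float64(62.4))]
192 215 290 [(0.093, np.float64(76.2)), (0.103, np.float64(73.3)), (0.113, np.float64(70.3)), (0.123, np.float64(67.4))]
198 216 298 [(0.093, np.float64(84.0)), (0.103, np.float64(80.7)), (0.113, np.float64(77.5)), (0.123, np.float64(74.2))]
204 216 298 [(0.093, np.float64(84.7)), (0.103, np.float64(81.4)), (0.113, np.float64(78.1)), (0.123, np.float64(74.8))]
210 216 297 [(0.093, np.float64(84.3)), (0.103, np.float64(81.0)), (0.113, np.float64(77.8)), (0.123, np.float64(74.5))]
216 218 297 [(0.093, np.float64(82.9)), (0.103, np.float64(79.7)), (0.113, np.float64(76.4)), (0.123, np.float64(73.2))]
222 248 297 [(0.093, np.float64(51.8)), (0.103, np.float64(49.8)), (0.113, np.float64(47.8)), (0.123, np.float64(45.8))]
```

Sight gives no clean height, so I'll feel for it in 2 mm steps.

Request:
play_rows([
  [0,0,0.001,0,15],
  [0,0,0.001,0,15],
  [0,0,0,0,15],
])

```text
time: 19.12
tool_pos: [0.4984, -0.1667, 0.1511]
tcp_rot: [-2.229, -2.213, 0.0]
wrist_force: [-0.1, 0.9, -4.9]
width: 0.243
```

Request:
play_rows([
  [0,0,0.001,0,15],
  [0,0,0.001,0,15],
  [0,0,0,0,15],
])

```text
time: 19.5
tool_pos: [0.4983, -0.1667, 0.1491]
tcp_rot: [-2.229, -2.213, 0.0]
wrist_force: [0.1, -0.0, -5.3]
width: 0.247
```

Request:
play_rows([
  [0,0,0.001,0,15],
  [0,0,0.001,0,15],
  [0,0,0,0,15],
])

```text
time: 19.88
tool_pos: [0.4986, -0.1668, 0.1475]
tcp_rot: [2.229, 2.214, 0.0]
wrist_force: [-0.3, -0.2, -3.2]
width: 0.245
```

Request:
play_rows([
  [0,0,0.0005,0,15],
  [0,0,0,0,15],
  [0,0,0,0,15],
])

```text
time: 20.25
tool_pos: [0.4986, -0.1668, 0.1471]
tcp_rot: [2.229, 2.213, 0.0]
wrist_force: [-0.5, 0.3, -0.2]
width: 0.247
```

Contact: the heel now carries the plate's weight. I'll load it up.

Request:
play_rows([
  [0,0,0.0005,0,15],
  [0,0,0.0005,0,15],
  [0,0,0,0,15],
  [0,0,0,0,15],
])

```text
time: 20.75
tool_pos: [0.4987, -0.1669, 0.1463]
tcp_rot: [2.229, 2.213, 0.0]
wrist_force: [-3.1, 0.8, 4.8]
width: 0.248
```

Request:
play_rows([
  [0,-0.0003,0.0005,0,15],
  [0,0,0.0005,0,15],
  [0,0,0,0,15],
])

```text
time: 21.12
tool_pos: [0.4987, -0.1669, 0.1459]
tcp_rot: [2.228, 2.213, 0.001]
wrist_force: [-3.3, 1.2, 7.4]
width: 0.249
```

```bash
python3 - <<'E'
from h import *
plan(.4976,-.168,.1878,89.6)
E
```

```text
t 21.12 p [ 0.4987 -0.1669  0.1459] yaw 89.6 F [-3.26  1.23  7.38] M [ 0.22  0.93 -0.05] w 0.249
turn units -0.0 then shift tool [-0.0011 -0.0011 -0.0419]
```

Request:
play_rows([
  [0,-0.0005,0.0004,0,15],
  [0,0,0.0004,0,15],
  [0,0,0,0,15],
  [0,0,0,0,15],
])

```text
time: 21.62
tool_pos: [0.4986, -0.1669, 0.1457]
tcp_rot: [2.228, 2.212, 0.002]
wrist_force: [-2.8, 2.0, 10.7]
width: 0.251
```

```bash
python3 - <<'E'
from h import *
plan(.4976,-.168,.1878,89.6)
E
```

```text
t 21.62 p [ 0.4986 -0.1669  0.1457] yaw 89.59 F [-2.76  2.   10.65] M [ 0.32  0.95 -0.06] w 0.251
turn units -2e-05 then shift tool [-0.0011 -0.001  -0.0421]
```

Request:
play_rows([
  [0.0002,-0.0004,0.0005,0,15],
  [0,0,0.0005,0,15],
  [0,0,0,0,15],
  [0,0,0,0,15],
])

```text
time: 22.12
tool_pos: [0.4986, -0.1669, 0.1453]
tcp_rot: [2.227, 2.212, 0.002]
wrist_force: [-3.3, 2.0, 12.7]
width: 0.246
```

```bash
python3 - <<'E'
from h import *
plan(.4976,-.168,.1878,89.6)
E
```

```text
t 22.12 p [ 0.4986 -0.1669  0.1453] yaw 89.6 F [-3.25  2.01 12.72] M [ 0.41  1.03 -0.03] w 0.246
turn units -1e-05 then shift tool [-0.0011 -0.001  -0.0425]
```

Request:
play_rows([
  [0,0,0.0005,0,15],
  [0,0,0,0,15],
  [0,0,0,0,15],
  [0,0,0,0,15],
])

```text
time: 22.62
tool_pos: [0.4987, -0.167, 0.1451]
tcp_rot: [2.227, 2.212, 0.002]
wrist_force: [-4.0, 2.7, 13.3]
width: 0.247
```

Request:
play_rows([
  [0,0,0.0004,0,15],
  [0,0,0,0,15],
  [0,0,0,0,15],
  [0,0,0,0,15],
  [0,0,0,0,15],
])

```text
time: 23.25
tool_pos: [0.4987, -0.167, 0.145]
tcp_rot: [2.227, 2.212, 0.002]
wrist_force: [-3.6, 1.4, 14.6]
width: 0.249
```

Request:
play_rows([
  [0,0,0,0,15],
  [0,0,0,0,15],
  [0,0,0,0,15],
  [0,0,0,0,15],
  [0,0,0,0,15],
])

```text
time: 23.88
tool_pos: [0.4987, -0.167, 0.145]
tcp_rot: [2.227, 2.212, 0.002]
wrist_force: [-4.9, 1.9, 15.6]
width: 0.248
```

Request:
play_rows([
  [0,0,0,0,15],
  [0,0,0,0,15],
  [0,0,0,0,15],
  [0,0,0,0,15],
  [0,0,0,0,15],
])

```text
time: 24.5
tool_pos: [0.4987, -0.167, 0.145]
tcp_rot: [2.227, 2.212, 0.002]
wrist_force: [-4.6, 3.8, 15.0]
width: 0.249
```

Request:
play_rows([
  [0,0,0,0,15],
  [0,0,0,0,15],
  [0,0,0,0,15],
  [0,0,0,0,15],
  [0,0,0,0,15],
])

```text
time: 25.12
tool_pos: [0.4987, -0.167, 0.145]
tcp_rot: [2.227, 2.212, 0.002]
wrist_force: [-4.7, 2.4, 15.5]
width: 0.252
```

```bash
python3 - <<'E'
from h import *
plan(.4976,-.168,.1878,89.6)
E
```

```text
t 25.12 p [ 0.4987 -0.167   0.145 ] yaw 89.6 F [-4.71  2.36 15.55] M [ 0.49  1.31 -0.01] w 0.252
turn units -0.0 then shift tool [-0.001  -0.0011 -0.0428]
```

The push held 14.6–15.6 N for over 2 s. I'll ease off until only the plate's own weight rests on the heel, then open.

Request:
play_rows([
  [0,0.0003,-0.001,0,15],
  [0,0.0003,-0.001,0,15],
  [0,0.0003,-0.001,0,15],
  [0,0.0003,-0.001,0,15],
  [0,0,-0.0005,0,15],
])

```text
time: 25.75
tool_pos: [0.4986, -0.1667, 0.1466]
tcp_rot: [2.229, 2.213, 0.0]
wrist_force: [-0.3, -0.2, 1.7]
width: 0.252
```

Request:
play_rows([
  [0,0,0,0,15],
  [0,0,0,0,15],
  [0,0,0,0,15],
])

```text
time: 26.12
tool_pos: [0.4986, -0.1667, 0.1466]
tcp_rot: [2.229, 2.213, 0.0]
wrist_force: [-0.9, 0.1, 3.4]
width: 0.247
```

```bash
python3 - <<'E'
from h import *
plan(.4976,-.168,.1878,89.6)
E
```

```text
t 26.12 p [ 0.4986 -0.1667  0.1466] yaw 89.6 F [-0.88  0.11  3.44] M [-0.02  0.5  -0.02] w 0.247
turn units -1e-05 then shift tool [-0.0013 -0.001  -0.0412]
```

Request:
play_rows([
  [0,0,-0.0006,0,15],
  [0,0,0,0,15],
  [0,0,0,0,24],
  [0,0,0,0,32],
  [0,0,0,0,50],
])

```text
time: 26.75
tool_pos: [0.4986, -0.1665, 0.1471]
tcp_rot: [2.229, 2.214, 0.0]
wrist_force: [-0.2, 0.1, 0.7]
width: 0.57
```

Request:
play_rows([
  [0,0,0,0,80],
  [0,0,0,0,80],
  [0,0,0,0,80],
  [0,0,0,0,80],
  [0,0,0,0,80],
])

```text
time: 27.38
tool_pos: [0.4985, -0.1666, 0.1472]
tcp_rot: [-2.229, -2.214, -0.0]
wrist_force: [1.2, -0.2, -0.2]
width: 0.936
```

```bash
python3 - <<'E'
from h import *
plan(.4976,-.168,.1878,89.6)
i,im=shot('wL');z=read_state()['tool_pos'][2];bush(i,im,z)
E
```

```text
t 27.38 p [ 0.4985 -0.1666  0.1472] yaw 89.59 F [ 1.21 -0.16 -0.2 ] M [ 0.02 -0.01 -0.01] w 0.936
turn units -2e-05 then shift tool [-0.0014 -0.0009 -0.0406]
tool [ 0.4985 -0.1666  0.1472] yaw 89.59 after [ 0.4985 -0.1666  0.1472]
ellipse [254.33  99.38] 70.0 73.9 [ 0.4987 -0.0828  0.1472]
ellipse [253.54 101.13] 48.9 51.5 [ 0.4983 -0.0837  0.1472]
```

Request:
play_rows([
  [0,0,-0.005,0,80],
  [0,0,-0.01,0,80],
  [0,0,-0.02,0,80],
  [0,0,-0.03,0,80],
  [0,0,-0.03,0,80],
])

```text
time: 28.05
tool_pos: [0.4985, -0.1666, 0.2439]
tcp_rot: [2.229, 2.213, 0.0]
wrist_force: [0.2, 0.2, 0.1]
width: 0.933
```

Request:
play_rows([
  [0,0,-0.03,0,80],
  [0,0,-0.03,0,80],
  [0,0,-0.02,0,80],
  [0,0,0,0,80],
  [0,0,0,0,80],
])

```text
time: 28.68
tool_pos: [0.498, -0.1663, 0.321]
tcp_rot: [-2.228, -2.212, 0.001]
wrist_force: [-0.3, 0.2, -0.4]
width: 0.937
```

```bash
python3 - <<'E'
from h import *
i,im=shot('wM');sc=read_camera('scene')
a=cv2.resize(im,(512,384));b=cv2.resize(sc[100:230,150:320],(512,392),interpolation=cv2.INTER_CUBIC)[:384]
save('fin.png',cv2.resize(np.hstack([a,b]),(800,300)))
E
```

```text
tool [ 0.498  -0.1663  0.321 ] yaw 89.6 after [ 0.4977 -0.1663  0.3205]
```

View pics/fin.png

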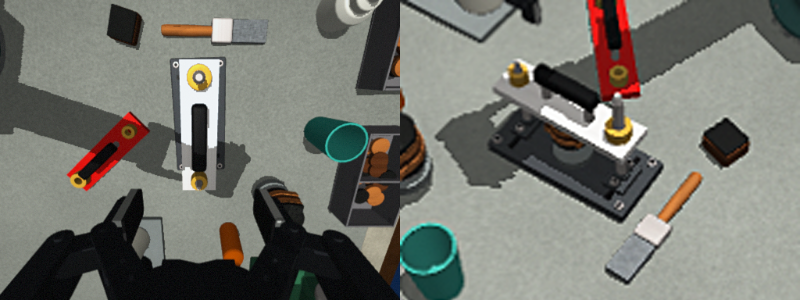

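Both pillars stand through their bushes, the plate lies on the heel and the gripper is clear. One quick level check, then hand in.

```bash
python3 - <<'E'
from h import *
i,im=pickle.load(open('wM.pkl','rb'));si=camera_info('scene');sc=read_camera('scene')
P=[[.498,-.083,.147],[.498,-.253,.147]]
for inf,img in((i,im),(si,sc)):
    m=cv2.inRange(cv2.cvtColor(img,cv2.COLOR_RGB2HSV),(15,90,60),(35,255,255))
    for uv,q in zip(proj(inf,P),P):
        u,v=uv.astype(int);k,_,st,c=cv2.connectedComponentsWithStats(m[v-18:v+19,u-18:u+19])
        j=1+np.argmax(st[1:,4]);b=st[j];print('pred',uv.round(1),'bbox mid',b[0]+b[2]/2+u-18,b[1]+b[3]/2+v-18,b[2:])
E
```

```text
pred [254.1  98. ] bbox mid 255.0 99.0 [ 32  34 631]
pred [254.9 234.1] bbox mid 255.0 232.0 [ 22  24 332]
pred [242.5 152.5] bbox mid 243.0 155.5 [12 13 97]
pred [199.4 129.4] bbox mid 200.5 132.0 [ 9 10 64]
```

```bash
python3 -c "
from h import *
finish_job()"
```

```text
the job is handed in; nothing more can be done
```

The pressure plate is on the heel with both pillars through its bushes. It has been pressed, the gripper has let go and is clear, and the job was handed in at about 29 s of the 66 s limit.

- **Threading:** I measured the pillar tips with the wrist camera and threaded the tall pillar first, then the short one. Side forces stayed around 3 N on the way down; one of them I corrected by moving the plate about 0.6 mm.
- **Pressing:** The plate touched the heel with its underside about 111 mm above the bench. I then bore down at 14.6–15.6 N for over 2 s. Adding the plate's weight, the heel carried about 20–21 N, and side force on the pillars reached about 6 N, all under the 25 N limit.
- **Letting go:** I eased off until only the plate's own weight rested on the heel, then opened the gripper; the wrist force read about zero.
- **Last checks:** In the last wrist and scene pictures both bushes are within 1–3 px of where a level plate would put them. That view can't rule out a tilt of a millimetre or so. I touched none of the bystanders or the red look-alike.
- **What didn't work:** I couldn't read the heel's height from the images, so I found it by touch. Under load, side force built up to about 5 N in x and 2–4 N in y; small corrections did not remove it, and it vanished when I eased off.

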